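# Fasten the dry box and set its purge valve two turns open

## Robot

A 6-joint arm with a two-finger parallel gripper is mounted at the origin on a cart in front of the work surface, level with it; the furniture and walls round the work are solid. World frame = base frame: x ahead of the robot, y to its left, z up, the work surface at z = 0. Lengths are in m, angles in rad, forces in N, time in s.
With the tool pointing down it reaches from about 0.3 to 0.825 m from the base axis. Payload 5.4 kg.
Tool frame: the origin (TCP) lies at the very end of the fingers, on their centre line; the grasp point (between the pads) lies 19 mm behind it; z points along the fingers, y is the line along which they close (so a half turn about z gives the same grasp; the last joint's range is limited). The gripper opens to 92 mm and grips with 3 to 60 N. Pads are 20 mm wide; open, the fingers measure 128 mm over their backs; the gripper's body (75 mm by 189 mm) begins 69 mm behind the grasp point.
Start: joints at [0.907, 0.158, 1.597, -0, 1.386, -0.21], TCP at [0.252, 0.517, 0.215] pointing down, gripper open.
Joint ranges: [-2.91, 2.91], [-0.94, 2.29], [0.18, 2.7], [-1.29, 4.43], [0.17, 2.64], [-3, 3]. Speed limits (rad/s): [2.57, 2.57, 3.14, 3.14, 3.14, 3.14].

## Interface

Orientations are given as a rotation vector (axis times angle).
In Python, from workcell import bot gives the robot as it stands. Calls block until the motion is done:
- bot.goto(position, orientation): joint-space move of the TCP to a pose.
- bot.line_to(position, rot=None, max_speed=0.15): straight line of the TCP; rot=None keeps the orientation; max_speed is the mean speed in m/s.
- bot.set_joints(angles): joint-space move.
- bot.set_gripper(opening, newtons=None): opening from 0.0 (shut) to 1.0 (fully open); newtons is the grip in N (None keeps the last); returns when the fingers have stopped.
- bot.hold(seconds).
- bot.inverse_kinematics(position, orientation): joint angles nearest the present ones, or None.
- bot.read_camera(name): name is "side" or "top"; returns a dict with "pixels" (384x512x3 uint8, blue, green, red), "fx", "fy", "cx", "cy" (pixels), "R" (3x3) and "t" (3): a world point X has camera coordinates R X + t. Camera axes: x right, y down, z forward; pixel columns grow to the right and rows downward; lengths in m; the calibration is good to about 2 mm. A picture is of the moment at which its call begins. There is no depth.
A pose or a line that the arm cannot do raises bot.MotionError and nothing moves.
- bot.job_done(): hands the job in; it is judged then, once.
Readings, each from a call of its own:
- bot.current_clock(): time.
- bot.current_joints(): joint angles.
- bot.current_joint_vel(): joint speeds.
- bot.current_effort(): joint torques, N m.
- bot.current_ee_pos(): TCP position.
- bot.current_tool_rot(): TCP orientation.
- bot.current_contact_force(): force on the tool from outside, world axes, zero at the start.
- bot.current_ft_torque(): the same for the moment, N m.
- bot.current_opening(): opening from 0.0 (shut) to 1.0 (fully open).
- bot.current_grip_force(): force on a finger pad.
Only numpy, scipy, OpenCV 4.12 (cv2) and the standard library are available. Lean on these libraries where they do the work, as an engineer would, in place of code of your own. Each camera call takes 0.05 s, during which the arm holds its last target. There are 200 camera calls.

## Task

The board in the dry box is about to be purged with nitrogen: first swing the steel hasp on the lid fully down over the catch on the box front, so that the purge pressure cannot lift the lid. Then set the purge valve: turn the red handwheel clockwise (seen from above) until it is hard on its closed stop, and from the stop back it off exactly two full turns. Finish while still gripping the wheel's black handle at that setting, so that it cannot creep while the flow is read, and leave the things round the rig where they are.

Things in the scene. Friction and masses are not known exactly. Their poses are not given: they have to be found in the camera images.
- purge_rig: Aluminium base plate 160 x 350 x 8 mm, fixed to the bench. On it, left: grey dry box, 140 x 150 x 98 mm with a board under its clear lid, centre 5 mm behind and 90 mm left of the origin. Right: brass valve on a copper pipe, 105 mm right of the origin; dial gauge between. Origin: centre of the plate's underside, on the bench; x to the rig's back, y to its left, z up.
- box_lid (a joint): Hinge of the clear lid at the back of the box, rad: 0 = shut, grows as it opens. It is shut at the start, lid top 107 mm over the bench, and must stay shut; until the hasp is home about 6 N upward at its front edge lifts it.
- lid_hasp (a joint): Hinge of the steel hasp on the lid's front edge, rad: 0 = hanging straight down, fully home over the catch; 1.57 = sticking straight out to the front of the rig. It starts at 0.7 to 1.7 and stays where it is left (about 1 N at its lip moves it). Press its lip down along its arc, then push it towards the box; pushing level while it still stands out lifts the lid instead. Axis parallel to the rig's y.
- hasp_hinge (a point): Middle of the hasp's hinge axis, at the lid's front edge, 101 mm over the bench, 7 mm in front of the box front. The hasp is a slotted steel plate, 3 mm thick and 34 mm wide, reaching 49 mm from this axis. The catch on the box front that enters its slot is a stud 8 mm across, 31 mm below this axis, its end 5.5 mm in front of the axis.
- hasp_lip (a point): Middle of the rounded lip (34 mm wide, 5 mm thick) turned out at the hasp's free end, 47.5 mm from the hinge axis along the hasp and 8.5 mm out to the front. With the hasp home it is 53.5 mm over the bench, 15.5 mm in front of the box front, and its foremost edge is 5.5 mm in front of the catch's end.
- handwheel (a joint): The red valve handwheel, rad: 0 = on its closed stop, grows as it is opened (anticlockwise seen from above), 6.283 a turn, up to 4 turns. It starts 0.4 to 1.3 turns open. Stiff: about 5 N at the handle turns it; it stays where it is left. The threaded stem in its hub rises 2.5 mm a turn as it opens.
- wheel_center (a point): Centre of the handwheel, on its upright axis, 118 mm over the bench, at the height of the rim's middle. The rim is 104 mm across over all and 12 mm thick (top at 124 mm); hub and stem rise to at most 140 mm.
- handle_grip (a point): Point to grip on the black handle that stands upright on the rim, 46 mm from the wheel's axis, 156 mm over the bench. The handle is a barrel 21 mm across and 52 mm long (128 to 180 mm over the bench) that spins freely on its own upright pin, so a gripper can lead it round and round without turning the wrist.
- relay_box_4: Obstacle: top box of a stack of four white and black relay boxes, fixed, right of the rig, 106 x 161 mm; the stack is 165 mm high. Farther right stands a tall pink and red lab jack, fixed, its top plate (from x = 0.24 to 0.39, y = -0.52 to -0.32) 362 mm over the bench, and over it to the right a black tube, up to 450 mm over the bench at its near end. Pass above them.
- log_book: Bystander: dark green note book, 148 x 105 x 9 mm, flat on the bench in front of the valve. Leave alone.
- loupe: Bystander: small black loupe, 37 mm across, 36 mm high, on the bench in front of the box, to the left. Leave alone.
- mini_board_2: Bystander: small green circuit board, 30 x 42 x 8 mm, on the bench in front of the box. Leave alone.
- terminator_2: Bystander: brass-coloured coax terminator, 14 mm across, 26 mm high, standing behind the valve. Leave alone.

How it is judged:
By the outcome, as a careful person would: the job done as asked, in the order asked, and still so for the second after the job is handed in, while the arm keeps its last pose, push and grip.
It also fails if it takes over 72 s, if anything falls off the work surface, if the arm or the gripper's body presses on something with over 40 N, if the wrist force passes 120 N, or if a joint passes its speed limit or range.

## Working session

There is one attempt and no reset: what is moved stays moved. The work goes in short steps, each a Python script; the robot and the scene stay as the last script left them, time stands still between calls to the robot, and variables do not carry over. Pictures are saved under pics/ and viewed, at most 10 in all, crops included, and the job is handed in when it is done.

```bash
ls; mkdir -p pics
python3 - <<'E'
from workcell import bot
import cv2
for n in("side","top"):
    c=bot.read_camera(n); cv2.imwrite(f"pics/{n}0.png",cv2.resize(c["pixels"],(800,600),interpolation=cv2.INTER_CUBIC))
    print(n,c["fx"],c["fy"],c["cx"],c["cy"],c["R"],c["t"])
print(bot.current_tool_rot(),bot.current_clock())
E
```

```text
pics
side 494.0359848755587 494.0359848755587 251.22124807239402 195.41659037916148 [[-0.97926644 -0.20216968  0.0128316 ]
 [-0.14341956  0.64717188 -0.74873185]
 [ 0.14306663 -0.73504828 -0.66274879]] [0.5284033  0.09831752 1.4833923 ]
top 475.3897855822021 475.3897855822021 252.0049879733037 194.57606568911996 [[ 0.01557363 -0.99984195  0.00857507]
 [-0.98609409 -0.01677751 -0.16533894]
 [ 0.16545668 -0.0058809  -0.98619952]] [0.12556862 0.54584618 1.41274719]
[-7.06523774e-01 -3.06043687e+00  2.34718661e-03] 0.1
```

View pics/side0.png

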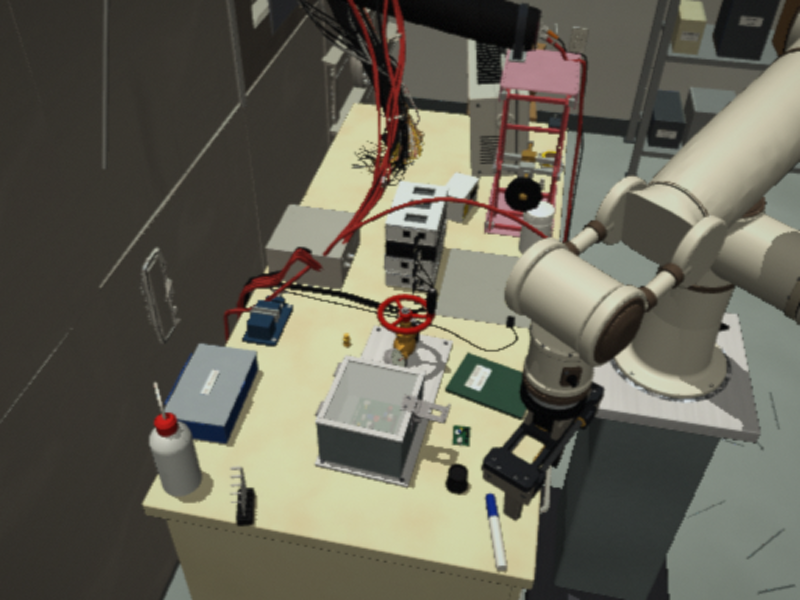

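View pics/top0.png

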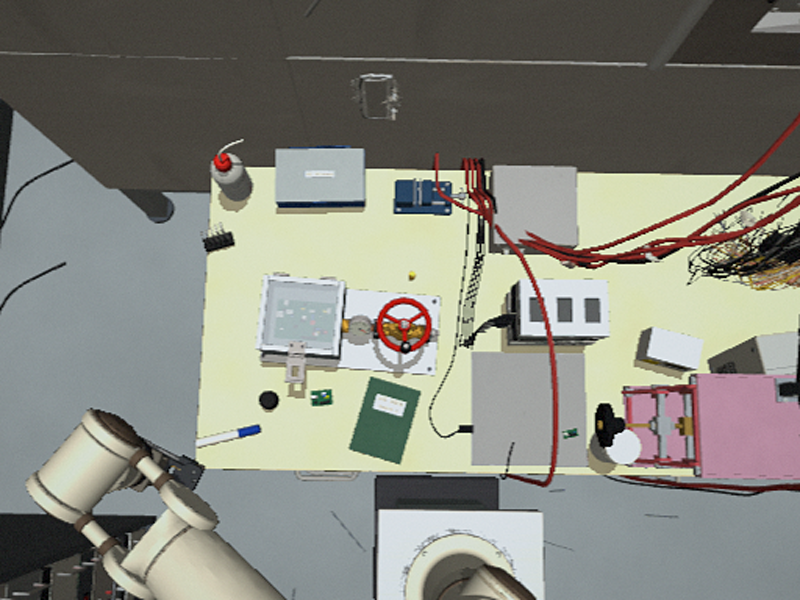

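The scene is clear. In the top view the box is at about (302,315), the hasp sticks out to the front at (296,368), and the wheel is at (404,325) with its handle at about (405,347). Next I'll take close crops and locate the wheel by colour.

```bash
cat > h.py <<'E'
from workcell import bot
import cv2, numpy as np
def cam(n): return bot.read_camera(n)
def ray(c,u,v,z):
    d=c["R"].T@np.array([(u-c["cx"])/c["fx"],(v-c["cy"])/c["fy"],1]); o=-c["R"].T@c["t"]
    return o+d*(z-o[2])/d[2]
def proj(c,X):
    p=c["R"]@np.asarray(X)+c["t"]; return np.array([c["fx"]*p[0]/p[2]+c["cx"],c["fy"]*p[1]/p[2]+c["cy"]])
def crop(c,u0,v0,w,h,s): return cv2.resize(c["pixels"][v0:v0+h,u0:u0+w],None,fx=s,fy=s,interpolation=cv2.INTER_CUBIC)
E
python3 - <<'E'
from h import *
t=cam("top");s=cam("side")
cv2.imwrite("pics/t1.png",crop(t,155,165,133,90,6)); cv2.imwrite("pics/s1.png",crop(s,195,180,110,100,6))
for c,(u0,v0,w,h) in((t,(235,185,48,48)),(s,(235,182,48,40))):
    b,g,r=[c["pixels"][v0:v0+h,u0:u0+w,i].astype(int) for i in range(3)]
    m=((r>110)&(g<70)&(b<70)).astype(np.uint8)
    n,l,st,_=cv2.connectedComponentsWithStats(m); k=1+st[1:,4].argmax()
    p=cv2.findNonZero((l==k).astype(np.uint8)); hull=cv2.convexHull(p)
    e=cv2.fitEllipse(hull); uv=np.array(e[0])+[u0,v0]
    print(e,uv,ray(c,*uv,.118),ray(c,*uv,.121))
E
```

```text
((23.09416961669922, 22.629545211791992), (33.96717834472656, 34.72245407104492), 101.97975158691406) [258.09416962 207.62954521] [0.49342134 0.11664131 0.118     ] [0.49300166 0.1166993  0.121     ]
((23.7835750579834, 18.28347396850586), (23.84934425354004, 35.68549346923828), 89.5380859375) [258.78357506 200.28347397] [0.49552883 0.11558854 0.118     ] [0.49496161 0.11886546 0.121     ]
```

View pics/t1.png

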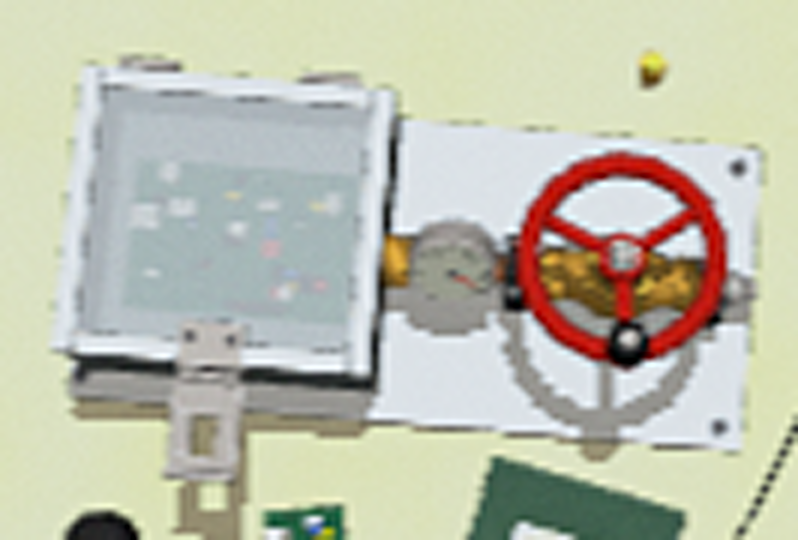

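View pics/s1.png

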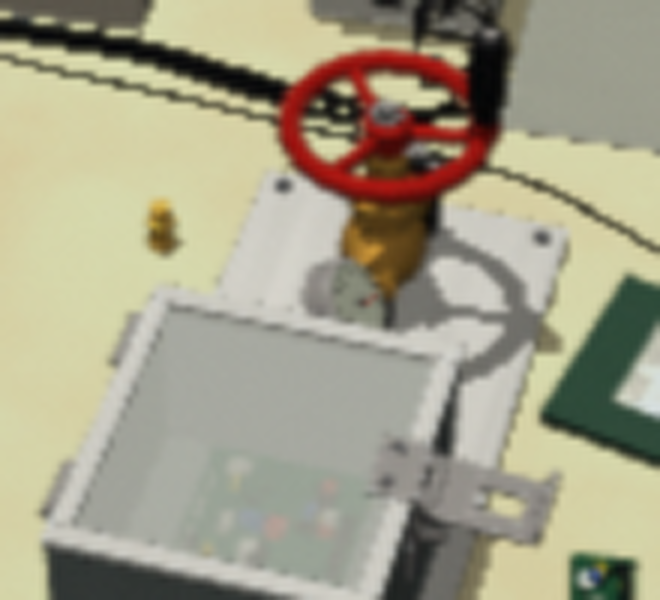

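Top crop readings: lid corners at (83,67), (396,91), (57,350) and (376,372); right plate corners at (762,150) and (742,447); hasp lip edge (165,472) to (232,478); handle top at (628,340). The hasp points out to the front at roughly 1.3 to 1.6 rad. Next I'll fit the rig pose.

```bash
cat > fit.py <<'E'
from h import *
from scipy.optimize import least_squares
t=cam("top");s=cam("side")
T=lambda u,v:np.array([155+u/6-.4,165+v/6-.4]); S=lambda u,v:np.array([195+u/6-.4,180+v/6-.4])
lx,ly=.07,.075
obs=[(t,T(83,67),(.005+lx,.09+ly,.107)),(t,T(396,91),(.005+lx,.09-ly,.107)),(t,T(57,350),(.005-lx,.09+ly,.107)),(t,T(376,372),(.005-lx,.09-ly,.107)),
(t,T(762,150),(.08,-.175,.008)),(t,T(742,447),(-.08,-.175,.008)),
(s,S(275,172),(.08,-.175,.008)),(s,S(567,232),(-.08,-.175,.008)),(s,S(165,290),(.005+lx,.09-ly,.107)),(s,S(46,535),(.005+lx,.09+ly,.107)),(s,S(460,355),(.005-lx,.09-ly,.107)),
(t,np.array([258.09,207.63]),(None,-.105,.12)),(s,np.array([258.78,200.28]),(None,-.105,.12))]
def W(p,r): c,s_=np.cos(p[2]),np.sin(p[2]); return np.array([p[0]+c*r[0]-s_*r[1],p[1]+s_*r[0]+c*r[1],r[2]])
def f(p): return np.concatenate([proj(c,W(p,(p[3] if r[0] is None else r[0],r[1],r[2])))-uv for c,uv,r in obs])
r=least_squares(f,[.5,.22,0,0],loss="soft_l1"); p=r.x
if __name__=="__main__":
    print(p); print(f(p).reshape(-1,2).round(1).tolist())
    print("hinge",W(p,(-.072,.09,.101)),"wheel",W(p,(p[3],-.105,.118)))
    h=ray(t,*T(628,340),.18); print("handle top",h,h-W(p,(p[3],-.105,.18)))
    for th in(.7,1.0,1.2,1.4,1.57,1.7):
        # hasp: dir d=(-sin,-cos), outward n=(-cos,sin)
        q=lambda a,b,y:W(p,(-.072-a*np.sin(th)-b*np.cos(th),.09+y,.101-a*np.cos(th)+b*np.sin(th)))
        tp=[((proj(t,q(.049,.008,y))-[155,165]+.4)*6).round() for y in(.017,-.017)]; sp=[((proj(s,q(.049,.008,y))-[195,180]+.4)*6).round() for y in(.017,-.017)]
        print(th,tp,sp)
    print([((proj(t,W(p,(-.072,.09+y,.101)))-[155,165]+.4)*6).round() for y in(.017,-.017)])
E
python3 fit.py
```

```text
[ 0.50005218  0.22105666 -0.06369359  0.00082859]
[[0.4, -0.0], [-1.1, 0.0], [-0.5, -0.0], [-2.1, 0.4], [-0.0, -0.4], [-0.3, 0.8], [-1.1, -0.7], [0.9, -0.8], [-1.0, -0.7], [0.0, 0.1], [0.6, -1.1], [0.2, -0.4], [0.4, -0.3]]
hinge [0.43392673 0.315457   0.101     ] wheel [0.49419579 0.11621683 0.118     ]
handle top [0.44692    0.11410263 0.18      ] [-4.72757860e-02 -2.11420079e-03 -2.77555756e-16]
0.7 [array([175., 457.]), array([243., 463.])] [array([512., 585.]), array([529., 525.])]
1.0 [array([170., 472.]), array([239., 477.])] [array([532., 570.]), array([549., 510.])]
1.2 [array([166., 476.]), array([236., 482.])] [array([540., 557.]), array([557., 497.])]
1.4 [array([163., 477.]), array([233., 483.])] [array([544., 542.]), array([561., 482.])]
1.57 [array([161., 475.]), array([232., 481.])] [array([544., 529.]), array([561., 469.])]
1.7 [array([159., 471.]), array([230., 477.])] [array([541., 518.]), array([558., 458.])]
[array([174., 375.]), array([244., 381.])]
```

```bash
cat >> h.py <<'E'
from scipy.spatial.transform import Rotation
def down(phi):
    y=np.array([np.cos(phi),np.sin(phi),0]);z=np.array([0,0,-1.]);return Rotation.from_matrix(np.c_[np.cross(y,z),y,z]).as_rotvec()
P=[.50005,.22106,-.06369]
def W(x,y,z): c,s=np.cos(P[2]),np.sin(P[2]); return np.array([P[0]+c*x-s*y,P[1]+s*x+c*y,z])
def L(th): return -.072-.0475*np.sin(th)-.0085*np.cos(th), .101-.0475*np.cos(th)+.0085*np.sin(th)
F=lambda: np.round(bot.current_contact_force(),1)
E
python3 - <<'E'
from h import *
t=cam("top");print("loupe",ray(t,171.5,256,.036))
r=min((down(P[2]+a) for a in(np.pi/2,-np.pi/2)),key=lambda r:abs(bot.inverse_kinematics(W(-.125,.09,.16),r)[5]))
bot.set_gripper(0.0,20)
x,z=L(1.55); bot.goto(W(x-.005,.09,.16),r); print(bot.current_joints(),F())
bot.line_to(W(x-.005,.09,z+.006),max_speed=.1); print(F())
for th in np.arange(1.5,.34,-.1):
    x,z=L(th); bot.line_to(W(x-.005,.09,z+.0015),max_speed=.06); f=F(); print(round(th,2),f)
    if np.linalg.norm(f)>15: break
bot.line_to(W(x-.022,.09,z+.0015),max_speed=.1)
t=cam("top");s=cam("side");cv2.imwrite("pics/a.png",np.hstack([crop(t,165,205,60,70,6),crop(s,245,225,65,70,6)]))
print(bot.current_clock())
E
```

```text
loupe [0.35330992 0.37419531 0.036     ]
[ 4.53533143e-01  4.36099921e-03  1.87102048e+00  4.88126212e-04
  1.26545847e+00 -1.05333185e+00] [ 0.  -0.7 -0.5]
[-0.2 -0.1 -0.4]
1.5 [ 0.1 -0.4  0.4]
1.4 [-0.2 -0.3  0.2]
1.3 [-0.6 -0.1  0.6]
1.2 [ 0.1 -0.2 -1.2]
1.1 [ 0.7 -0.1 -0.2]
1.0 [-0.4 -0.   0.6]
0.9 [-0.4 -0.4  0.2]
0.8 [-0.5  0.1  0.1]
0.7 [-0.2  0.6 -0.2]
0.6 [0.1 0.2 1.5]
0.5 [ 0.2  0.1 -0.4]
0.4 [ 1.   0.3 -1. ]
6.7
```

View pics/a.png

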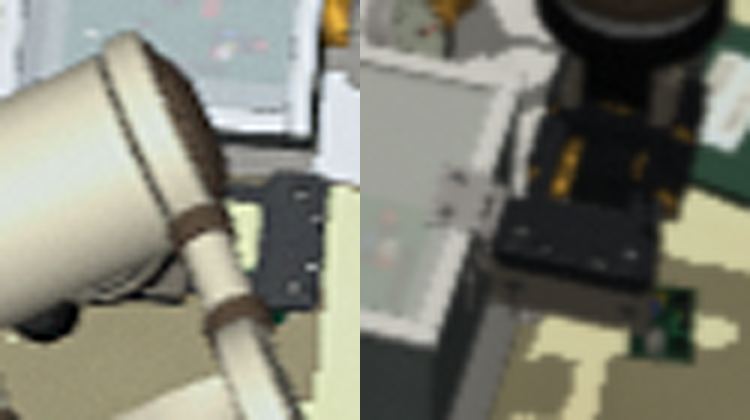

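The arm hides the hasp here, but the lid is still shut and nothing sticks out to the front any more. Next I'll lower the fingers and push in until I feel contact.

Run:
```python
from h import *
x=L(.4)[0]-.022
bot.line_to(W(x,.09,.048),max_speed=.08); print(F())
X=x
while X<-.084:
    X+=.0015; bot.line_to(W(X,.09,.048),max_speed=.03); f=F(); 
    if X>-.106: print(round(X,4),f)
    if f[0]<-14: break
bot.hold(.3); print(F(),bot.current_clock())
bot.line_to(W(X-.03,.09,.048),max_speed=.12)
bot.line_to(W(X-.03,.09,.19),max_speed=.2)
rr=bot.current_tool_rot()
bot.goto(W(-.13,-.02,.24),rr)
t=cam("top");s=cam("side");cv2.imwrite("pics/b.png",np.hstack([crop(t,165,205,60,70,6),crop(s,245,225,65,70,6)]))
print(bot.current_clock())
```

```text
[ 0.5 -0.  -0. ]
-0.1053 [-0.4  0.1 -0.9]
-0.1038 [-0.3  0.3 -1.1]
-0.1023 [-1.1 -0.4 -0.2]
-0.1008 [-0.6 -1.   0.1]
-0.0993 [ 0.3  0.1 -0.1]
-0.0978 [-0.8  0.4  0.4]
-0.0963 [-0.7  0.5 -0.6]
-0.0948 [ 0.5 -0.3  0.2]
-0.0933 [-0.3 -0.3 -0.2]
-0.0918 [-2.3 -0.6 -0.1]
-0.0903 [-5.3  0.5  1.9]
-0.0888 [-8.2  0.9  5.1]
-0.0873 [-12.5   1.1   6.8]
-0.0858 [-15.8   1.4  10.6]
[-16.    1.1  10.5] 13.075
14.9917
```

View pics/b.png

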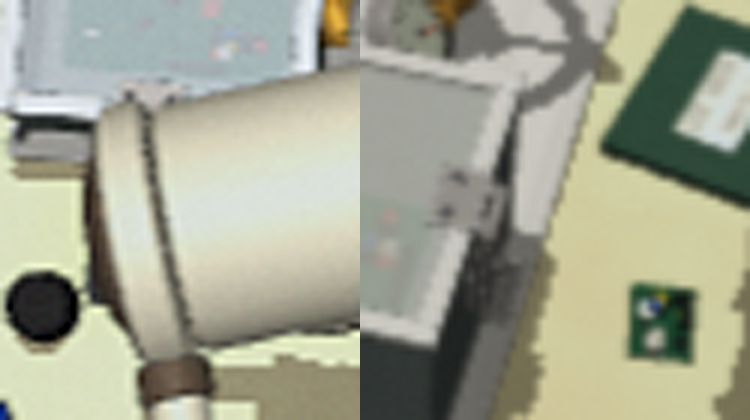

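The lid is shut and the board and loupe are untouched. The hasp hangs in shadow at about (490,270) in the right panel. I'll check its angle with an overlay of the predicted positions.

Run:
```python
from h import *
s=cam("side");im=crop(s,303-45,228,40,48,12)
im=np.clip(255*(im/255.)**.5,0,255).astype(np.uint8); o=im.copy()
for th,col in((0,(0,255,0)),(.2,(0,255,255)),(.4,(0,0,255))):
    def q(a,b,y): return W(-.072-a*np.sin(th)-b*np.cos(th),.09+y,.101-a*np.cos(th)+b*np.sin(th))
    pts=[q(.0,.0015,.017),q(.0475,.0015,.017),q(.0475,.011,.017),q(.0475,.011,-.017),q(.0475,.0015,-.017),q(0,.0015,-.017)]
    pp=np.array([(proj(s,x)-[258,228]+.5)*12 for x in pts]).astype(int)
    cv2.polylines(o,[pp],True,col,1)
cv2.imwrite("pics/c.png",cv2.resize(np.hstack([im,o]),(800,480)))
```

```text
(no output)
```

View pics/c.png

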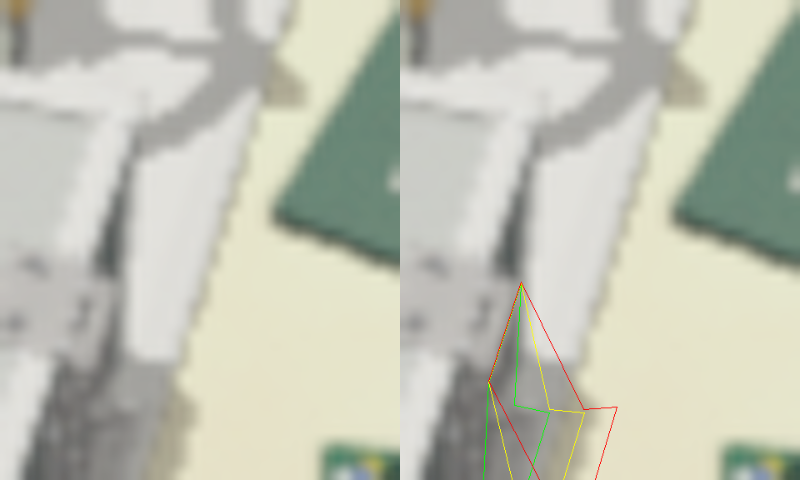

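The lip edge in the image lies on, or slightly inside, the green (0 rad) outline, so the hasp is home. Next is the wheel: approach the handle, grip it and turn it closed until I feel the stop.

```bash
cat >> h.py <<'E'
C=np.array([.4942,.1162]); RH=.046; ZT=.143
def pt(a,z=ZT,r=RH): return np.array([C[0]+r*np.cos(a),C[1]+r*np.sin(a),z])
def st(ref):
    e=np.array(bot.current_ee_pos())[:2]-C; a=np.arctan2(e[1],e[0]); a+=2*np.pi*np.round((ref-a)/2/np.pi)
    f=np.array(bot.current_contact_force())[:2]; u=e/np.linalg.norm(e)
    return a, f@[-u[1],u[0]], f@u, np.linalg.norm(e)   # Ft>0: wheel resists clockwise
E
python3 - <<'E'
from h import *
a0=np.pi+.045
best=None
for phi in(0,np.pi):
    q=[bot.inverse_kinematics(pt(a),down(phi)) for a in np.linspace(0,6.28,13)]
    print(phi,[None if x is None else round(x[5],2) for x in q])
    if all(x is not None for x in q):
        m=max(abs(x[5]) for x in q)
        if best is None or m<best[0]: best=(m,phi)
r=down(best[1])
bot.set_gripper(.55,20)
bot.goto(pt(a0,.235),r); print(bot.current_joints())
bot.line_to(pt(a0),max_speed=.12); print(F())
bot.set_gripper(0,45); print(bot.current_opening()*92,bot.current_grip_force(),F(),bot.current_ee_pos(),bot.current_clock())
E
```

```text
0 [np.float64(-0.01), np.float64(0.04), np.float64(0.07), np.float64(0.08), np.float64(0.08), np.float64(0.04), np.float64(-0.01), np.float64(-0.06), np.float64(-0.09), np.float64(-0.1), np.float64(-0.08), np.float64(-0.05), np.float64(-0.01)]
3.141592653589793 [None, None, None, None, None, None, None, None, None, None, None, None, None]
[-1.25321908e-02 -1.56571430e-01  1.87176889e+00  1.39104464e-04
  1.42653319e+00 -1.38797784e-02]
[ 0.5  0.3 -0.3]
19.591987851119757 45.001227603061125 [-3.4 -0.3  4.6] [0.44795559 0.11413921 0.1432309 ] 18.55
```

Run:
```python
from h import *
a0=st(np.pi)[0]; a=a0; log=[]; n=0
while a>a0-1.45*2*np.pi:
    a-=np.pi/12; bot.line_to(pt(a),max_speed=.08); s=st(a); log.append((a-a0,s[0]-a0,*s[1:]))
    if s[1]>13: break
print(np.round(log,3)[:, :].tolist()[::2], np.round(log[-1],3))
bot.hold(.2); print(a,np.round(st(a),4),bot.current_ee_pos(),F(),bot.current_grip_force(),bot.current_clock())
```

```text
[[-0.262, -0.261, 1.971, 3.935, 0.046], [-0.785, -0.793, 0.744, 3.987, 0.047], [-1.309, -1.319, 0.921, 4.583, 0.047], [-1.833, -1.845, 0.84, 4.802, 0.046], [-2.356, -2.368, 0.762, 2.604, 0.046], [-2.88, -2.89, 1.056, -0.333, 0.046], [-3.403, -3.415, 0.914, -2.135, 0.046], [-3.927, -3.937, 0.901, -3.034, 0.045], [-4.451, -4.456, 1.413, -3.611, 0.046], [-4.974, -4.97, 1.077, -5.435, 0.046], [-5.498, -5.484, 1.442, -4.84, 0.046], [-6.021, -6.013, 1.315, -1.718, 0.046], [-6.545, -6.532, 1.65, 1.539, 0.046], [-7.069, -7.054, 1.272, 1.34, 0.047], [-7.592, -7.358, 39.089, 5.621, 0.047]] [-7.592 -7.358 39.089  5.621  0.047]
-4.406056132645463 [-4.1705 37.1124  7.2445  0.0472] [0.469847   0.15665141 0.14250843] [-35.5 -12.9  36.1] 45.013761695008725 27.45
```

The stop was met 7.35 rad (1.17 turns) in, which fits the stated start range. I'll ease the load to find the stop angle, then back off.

Run:
```python
from h import *
a=-4.406
for d in(.08,.06,.04,.04):
    a+=d; bot.line_to(pt(a),max_speed=.05); bot.hold(.15); print(round(a,4),np.round(st(a),4),F())
for d in(-.05,-.05):
    a+=d; bot.line_to(pt(a),max_speed=.05); bot.hold(.15); print(round(a,4),np.round(st(a),4),F())
print(bot.current_clock())
```

```text
-4.326 [-4.164  26.4766  5.4376  0.0472] [-25.4  -9.2  26.6]
-4.266 [-4.1588 15.4118  4.5702  0.0472] [-15.5  -4.2  19.2]
-4.226 [-4.1559  9.3785  3.1775  0.0472] [-9.6 -2.3 15.2]
-4.186 [-4.1518  3.1527  3.8656  0.0471] [-4.7  1.6  9.5]
-4.236 [-4.1567 10.959   4.2514  0.0472] [-11.6  -2.2  15.9]
-4.286 [-4.1609 19.4958  4.2115  0.0472] [-18.8  -6.6  22.1]
29.85
```

Run:
```python
from h import *
tgt=-4.1515+4*np.pi; seq=np.linspace(-4.1515,tgt,49)[1:]; log=[]
for a in seq:
    bot.line_to(pt(a),max_speed=.08); s=st(a); log.append((a,s[0]-a,*s[1:]))
    if abs(s[1])>25: print("FORCE",s); break
print(np.round(log,3)[::6].tolist())
bot.hold(.2); s=st(tgt); print("err",s[0]-tgt,s,bot.current_ee_pos(),F())
c=a
for _ in range(3):
    e=tgt-st(tgt)[0]
    if abs(e)<.003: break
    c+=e; bot.line_to(pt(c),max_speed=.03); bot.hold(.2); s=st(tgt); print("err",s[0]-tgt,s[1])
t=cam("top");sd=cam("side");cv2.imwrite("pics/e.png",np.hstack([crop(t,230,180,65,70,6),crop(sd,225,175,65,70,6)]))
print(bot.current_grip_force(),bot.current_opening()*92,bot.current_clock())
```

```text
[[-3.89, 0.017, -1.04, 2.782, 0.047], [-2.319, -0.01, -1.583, -4.899, 0.046], [-0.748, -0.019, -0.983, -2.27, 0.045], [0.823, 0.004, -2.264, 4.57, 0.046], [2.393, 0.012, -1.581, 3.618, 0.047], [3.964, -0.006, 0.213, -4.597, 0.046], [5.535, -0.021, -1.399, -2.556, 0.045], [7.106, 0.004, -1.97, 4.462, 0.046]]
err 0.013118189022574 (np.float64(8.427988803381746), np.float64(-0.5212823634378331), np.float64(3.364656508404092), np.float64(0.04709161632713559)) [0.46862919 0.15574433 0.14293206] [-1.4  3.1  7.3]
err 0.011708230677694331 0.8291384366550254
err 0.01131497260705494 3.029065725060213
err 0.005912976950879667 3.199115738414238
45.004015215381514 19.643692723499615 45.975
```

View pics/e.png

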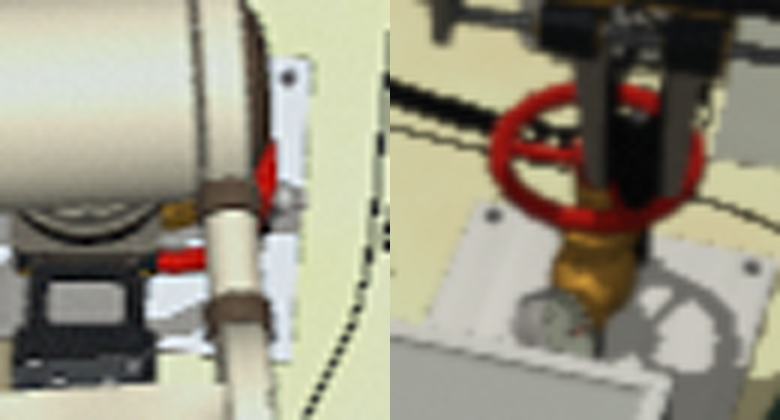

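The handle is still gripped between the fingers at (635,165) in the right panel, and the wheel is within 0.01 rad of two turns off the stop. Handing in.

```bash
python3 -c "
from workcell import bot
print(bot.job_done())"
```

```text
the job is handed in; nothing more can be done
None
```

The job is handed in: the hasp is home over the catch, and the valve was closed to its stop, then backed off two turns (within about 0.01 rad by arm position), with the handle still gripped.

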